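Pour battery cells into the clamping cradle and clamp the row

ROBOT

A 6-joint arm with a two-finger parallel gripper is mounted at the origin on a cart in front of the work surface, level with it; the furniture and walls round the work are solid. World frame = base frame: x ahead of the robot, y to its left, z up, the work surface at z = 0. Lengths are in m, angles in rad, forces in N, time in s.
With the tool pointing down it reaches from about 0.35 to 0.775 m from the base axis. Payload 7.3 kg.
Tool frame: the origin (TCP) lies at the centre of the arm's flange, where the gripper is bolted on; the fingertips stand 178 mm ahead of it and the grasp point (between the pads) lies 159 mm ahead of it; z points along the fingers, y is the line along which they close (so a half turn about z gives the same grasp; the last joint's range is limited). The gripper opens to 92 mm and grips with 3 to 60 N. Pads are 19 mm wide; open, the fingers measure 130 mm over their backs; the gripper's body (75 mm by 190 mm) begins 47 mm behind the grasp point.
Start: joints at [1.166, 0.342, 1.524, -0, 1.275, -0.146], TCP at [0.134, 0.508, 0.405] pointing down, gripper open.
Joint ranges: [-2.53, 2.53], [-0.77, 2.02], [0.04, 2.7], [-1, 4.14], [0.28, 2.66], [-3.11, 3.11]. Speed limits (rad/s): [2.57, 2.57, 3.14, 3.14, 3.14, 3.14].

INTERFACE

Orientations are given as [roll, pitch, yaw] about the fixed x, y, z axes, in that order (R = Rz(yaw) Ry(pitch) Rx(roll)).
In Python, from cell import robot, cam gives the robot as it stands (robot), with the cameras (cam).
- The arm moves only by the shell command python3 drive.py 'ROWS' [OPENING] [FORCE]. ROWS is a JSON list of rows, 1 to 8 of them, each of 6 numbers: dx, dy, dz in m, then a rotation vector rx, ry, rz in rad; each row shifts and turns the commanded pose from where the row before left it, along the tool's axes as they then stand; what a row does not reach is not made up. A row lasts 1/12 s, in which the tool goes at most 0.0417 m and 0.125 rad, less where a joint would pass 70% of its speed; a pose out of reach is approached as far as the arm can. OPENING is the finger opening in m, set as the command begins (- or left out keeps the last). The fingers move at their own pace and stop on an object; FORCE is the grip in N (left out, the last holds). Time passes only in rows, so rows that do not move let the fingers close. It prints the time, the measured TCP pose, the force, the opening and the grip force at its end.
- robot.observe(): the state, without advancing time (a new reading comes with each control period).
- cam.read_camera(name): name is "scene" or "top" or "wrist"; returns a dict with "image" (400x640x3 uint8, red, green, blue), "fx", "fy", "cx", "cy" (pixels), "pose" (4x4, takes a point from camera to world coordinates). Camera axes: x right, y down, z forward; pixel columns grow to the right and rows downward; lengths in m; the calibration is good to about 2 mm. A picture is of the moment at which its call begins. There is no depth.
- robot.hand_in(): hands the job in; it is judged then, once.
The state is a dict: "time": time; "qpos": joint angles; "qvel": joint speeds; "joint_efforts": joint torques, N m; "tool_pos": TCP position; "tool_rot": TCP orientation; "contact_force": force on the tool from outside, world axes, zero at the start; "torque": the same for the moment, N m; "opening": finger opening in m; "grip_force": force on a finger pad.
Only numpy, scipy, OpenCV 4.12 (cv2) and the standard library are available. Lean on these libraries where they do the work, as an engineer would, in place of code of your own. Each camera call takes 0.05 s, during which the arm holds its last target. There are 200 camera calls.

TASK

Carry the blue tray of battery cells level to the clamping cradle, bring its lip down close over the cradle's low black pour wall and only then tip it, so that all three cells roll in and lie side by side. Stand the empty tray upright on the bench again, clear of the cradle, and turn the knurled knob clockwise until you feel the jaw seat on the row: snug, but never so hard that it could crush a cell. Leave the opened phone, the yellow tub and the white bottle where they are.

Things in the scene. Friction and masses are not known exactly. Their poses are not given: they have to be found in the camera images.
- cradle: Fixed cell cradle, footprint x -98 to +46, y +/-53 (mm). Origin on the bench under the pocket; z up; x points from knob over jaw and pocket to the low black pour wall. Floor falls 3 degrees from the wall (z 28) to the jaw (z 24); pour wall inner face x +37, 6 thick, top z 41; toothed end walls, inner faces y +/-40, tops z 43; open jaw face x -41 to -38; housing x -97 to -55, top z 50.
- pour_edge (a point): Middle of the top inner edge of the cradle's low pour wall: 37 mm from the cradle origin along its x, 41 mm above the bench.
- jaw: Sliding jaw of the cradle: aluminium bar 77 mm wide with black rubber face, top at z 48, on stiff disc springs (15 N per mm). Moves along the cradle's +x towards the pour wall, 12 mm per rad of the knob; an adjuster sets it 0 to 3 mm further forward, differently each time. Its origin lies 41 mm ahead of its face, at bench height.
- knob_grip (a point): Middle of the knurled dark steel knob (35 mm across, knurled from z = 54 to 78 mm), upright axis: 76 mm from the cradle origin towards its -x, 68 mm above the bench.
- knob (a joint): Knob angle, rad: 0 = jaw open (starts 0 to 0.2), grows clockwise seen from above, stop at 1.6. Spiral cam: 12 mm of jaw per rad; stiff by about 0.3 N m all the way and stays where left. Three cells in a row are 63 mm wide: the jaw meets them between 1.0 and 1.25 (as the adjuster is set); then the torque rises, 0.012 N m per N at the jaw. Snug is 5 to 25 N; over 40 N crushes a cell.
- tray: Loose dark blue pouring tray, 0.14 kg (varies by a third), 89 x 80 mm, fixed bail handle over it. Origin at foot height under its middle; z up; lip faces -x. Inside 75 mm wide; the 3 mm floor rises 12 degrees from the rear wall (x +38, z 4) to the open lip (x -48, z 22); side walls 34 mm high, feet from x -28 to +40, ahead of them the lip overhangs freely (mm).
- tray_lip (a point): Middle of the lower front edge of the tray's lip: 48 mm from the tray origin towards its -x, 19 mm above its foot.
- tray_handle (a point): Middle of the bail handle's grip bar: 14 mm thick (tray x), 84 mm long (tray y), 18 mm high, flat-sided; 5 mm from the tray origin towards its +x, 84 mm above its foot.
- cell_rear: Raspberry-red round battery cell, 21 mm in diameter, 70 mm long, 0.07 kg, smooth sleeve, lying across the tray, at the start nearest the rear wall of the tray. Origin at its centre, y along its axis; it rolls freely, so x and z turn with it.
- cell_mid: Raspberry-red round battery cell, 21 mm in diameter, 70 mm long, 0.07 kg, smooth sleeve, lying across the tray, at the start in the middle of the row. Origin at its centre, y along its axis; it rolls freely, so x and z turn with it.
- cell_front: Raspberry-red round battery cell, 21 mm in diameter, 70 mm long, 0.07 kg, smooth sleeve, lying across the tray, at the start nearest the lip. Origin at its centre, y along its axis; it rolls freely, so x and z turn with it.
- phone: Bystander: opened phone, 80 x 152 x 9 mm, on the green mat. Origin under its middle.
- rosin_jar: Bystander: yellow round tub, 51 mm across, 32 mm high, beyond the cradle. Origin under its middle.
- dispenser: Bystander: square white dispenser bottle, 46 x 76 x 78 mm, beyond the cradle. Origin under its middle.

How it is judged:
On the way, in this order (a step that is already met when the one before it is completed fails the run):
1. the tray, still level and with all three cells aboard, has its lip low over the pour wall (lip within 35 mm of the wall's inner top edge) (distance between tray_lip and pour_edge below 0.035 m and angle between tray's own z axis and vertical below 0.12 rad and x of cell_rear in the frame of tray between -0.05 and 0.04 m and z of cell_rear in the frame of tray between 0 and 0.06 m and x of cell_mid in the frame of tray between -0.05 and 0.04 m and z of cell_mid in the frame of tray between 0 and 0.06 m and x of cell_front in the frame of tray between -0.05 and 0.04 m and z of cell_front in the frame of tray between 0 and 0.06 m), for 0.1 s.
2. the tray is tipped there, lip still close to the wall (distance between tray_lip and pour_edge below 0.05 m and angle between tray's own z axis and vertical above 0.16 rad).
3. all three cells lie side by side on the floor of the cradle (x of cell_rear in the frame of cradle between -0.036 and 0.036 m and y of cell_rear in the frame of cradle between -0.008 and 0.008 m and z of cell_rear in the frame of cradle between 0.031 and 0.042 m and angle between the y axis of each of cell_rear, cell_mid, cell_front and the y axis of cradle, either way round below 0.15 rad and x of cell_mid in the frame of cradle between -0.036 and 0.036 m and y of cell_mid in the frame of cradle between -0.008 and 0.008 m and z of cell_mid in the frame of cradle between 0.031 and 0.042 m and x of cell_front in the frame of cradle between -0.036 and 0.036 m and y of cell_front in the frame of cradle between -0.008 and 0.008 m and z of cell_front in the frame of cradle between 0.031 and 0.042 m), for 0.2 s.
At the end, for the whole second after the job is handed in: All three cells lie side by side on the cradle's floor, across it, with the jaw pressing the row by more than 3 N; the tray stands upright (within 0.08 rad) on the bench, at least 100 mm from the cradle origin and not touching it; all at rest (all of step 3 and contact force between jaw and anything else above 3 N and angle between tray's own z axis and vertical below 0.08 rad and height (world z) of tray below 0.012 m and horizontal distance between tray and cradle above 0.1 m and contact force between tray and cradle below 0.2 N and linear speed of each of tray, cell_rear, cell_mid, cell_front below 0.02 m/s).
It fails at once if the tray is tipped by more than 0.25 rad with a cell aboard while its lip is more than 50 mm from the pour wall's edge (angle between tray's own z axis and vertical above 0.25 rad and distance between tray_lip and pour_edge above 0.05 m and ((x of cell_rear in the frame of tray between -0.05 and 0.04 m and z of cell_rear in the frame of tray between 0 and 0.06 m) or (x of cell_mid in the frame of tray between -0.05 and 0.04 m and z of cell_mid in the frame of tray between 0 and 0.06 m) or (x of cell_front in the frame of tray between -0.05 and 0.04 m and z of cell_front in the frame of tray between 0 and 0.06 m))).
It fails at once if a cell drops onto the bench (height (world z) of any of cell_rear, cell_mid, cell_front below 0.0145 m).
It fails at once if the jaw squeezes the cells with more than 40 N (contact force between jaw and anything else above 40 N).
It fails at once if a bystander is moved by more than 20 mm (distance of any of phone, rosin_jar, dispenser from where it was at the start of the episode above 0.02 m).
It also fails if it takes over 64 s, if anything falls off the work surface, if the arm or the gripper's body presses on something with over 40 N, if the wrist force passes 120 N, or if a joint passes its speed limit or range.

## Working session

There is one attempt and no reset: what is moved stays moved. The work goes in short steps, Python scripts to look and compute and a shell command to move; the robot and the scene stay as the last step left them, time stands still between calls to the robot, and variables do not carry over. Pictures are saved under pics/ and viewed, at most 10 in all, crops included, and the job is handed in when it is done.

```bash
ls; mkdir -p pics
python3 - <<'E'
from cell import robot, cam
import cv2
for n in("top","scene"):
    c=cam.read_camera(n); cv2.imwrite(f"pics/{n}0.png",c["image"][:,:,::-1]); print(n,c["fx"],c["fy"],c["cx"],c["cy"],c["pose"].round(4).tolist())
print(robot.observe())
E
```

```text
cell.py
drive.py
pics
top 438.72155459701366 438.72155459701366 323.0374739434661 203.58496526171905 [[-0.014, -0.9931, 0.1168, 0.3194], [-0.9996, 0.0167, 0.0216, 0.183], [-0.0234, -0.1164, -0.9929, 1.0831], [0.0, 0.0, 0.0, 1.0]]
scene 475.01208868684114 475.01208868684114 314.40821132992676 202.17493174417356 [[0.5648, -0.6564, 0.5001, -0.045], [-0.8252, -0.4479, 0.3441, -0.1431], [-0.0018, -0.6071, -0.7946, 0.8365], [0.0, 0.0, 0.0, 1.0]]
{'time': 0.1, 'qpos': array([ 1.16599491e+00,  3.42688594e-01,  1.52492258e+00, -2.32526371e-05,
        1.27540354e+00, -1.45991083e-01]), 'qvel': array([ 0.00031453, -0.00279197, -0.00219796,  0.00111079,  0.00163767,
        0.00067633]), 'joint_efforts': array([ 1.25559502e-03, -4.32011926e+01, -2.44689399e+01,  7.18355994e-02,
        5.26324112e-02, -4.84924237e-05]), 'tool_pos': array([0.13429484, 0.50741421, 0.40409545]), 'tool_rot': array([-3.14018249e+00, -1.84871979e-04,  2.88278897e+00]), 'contact_force': array([-0.22131955, -0.63544911, -0.21614869]), 'torque': array([-0.03246721,  0.0398918 , -0.07261456]), 'grip_force': 0.0, 'opening': 0.09193880570129141}
```

View pics/top0.png

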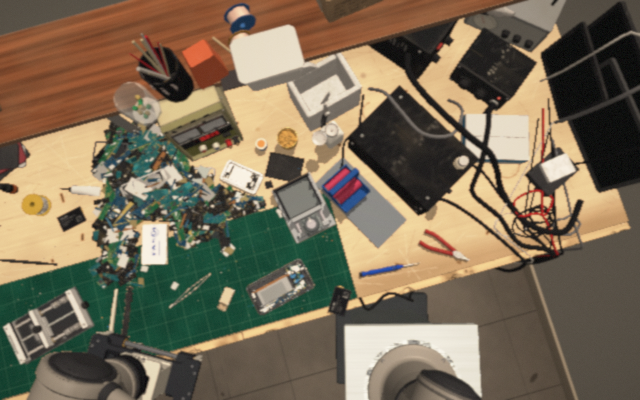

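View pics/scene0.png

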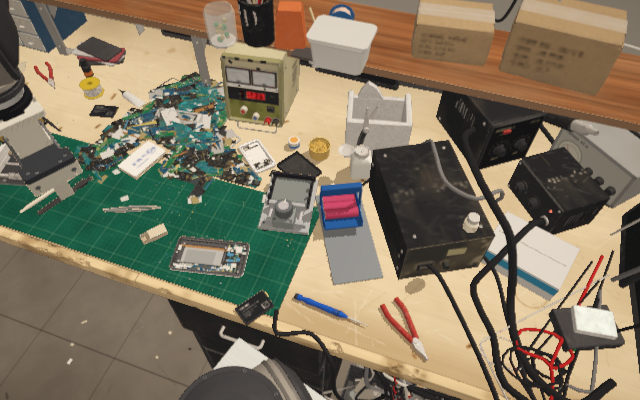

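The top view has the cradle at about (303,208) with its knob at the lower end, and the tray at about (345,192). I'll enlarge both.

Run:
```python
import cv2
a=cv2.imread("pics/top0.png")[155:255,260:390]; b=cv2.imread("pics/scene0.png")[140:250,245:395]
cv2.imwrite("pics/topc.png",cv2.resize(a,None,fx=6,fy=6,interpolation=cv2.INTER_CUBIC))
cv2.imwrite("pics/scenec.png",cv2.resize(b,None,fx=5,fy=5,interpolation=cv2.INTER_CUBIC))
```

```text
(no output)
```

View pics/topc.png

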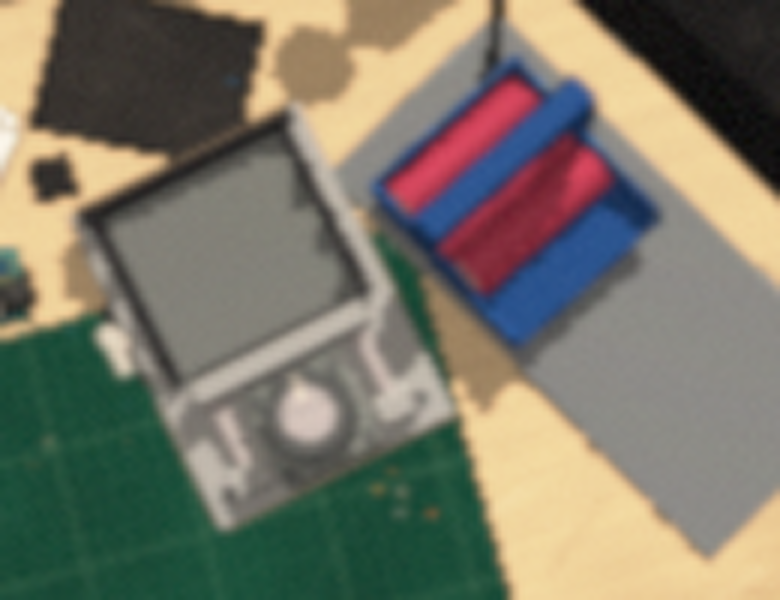

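View pics/scenec.png

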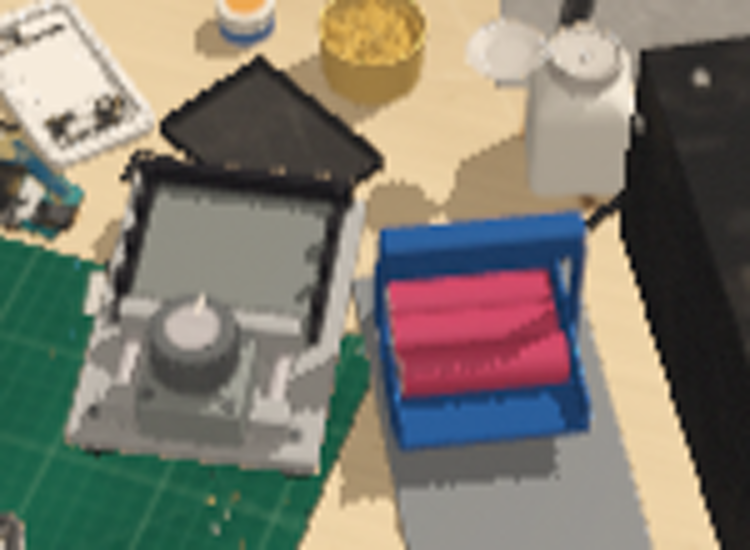

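Top crop: tray rim corners at (375,190), (515,65), (520,345) and (660,212), handle ends at about (420,225) and (588,97). The lip faces lower right. The knob top is at (307,410). Pocket inner corners of the pour wall are at (105,222) and (283,125). The scene crop shows the same parts, with the lip edge from (405,448) to (588,430). I'll fit both poses and overlay the result.

```bash
cat > h.py <<'E'
import numpy as np, cv2
from scipy.optimize import least_squares
from scipy.spatial.transform import Rotation as R
def proj(c,P):
    T=np.linalg.inv(c["pose"]); p=np.atleast_2d(P)@T[:3,:3].T+T[:3,3]
    return np.c_[c["fx"]*p[:,0]/p[:,2]+c["cx"],c["fy"]*p[:,1]/p[:,2]+c["cy"]]
def place(q,P):
    P=np.atleast_2d(P)/1000.; s,co=np.sin(q[2]),np.cos(q[2])
    return np.c_[q[0]+co*P[:,0]-s*P[:,1],q[1]+s*P[:,0]+co*P[:,1],P[:,2]]
def fit(obs,q0):   # obs: list of (cam, model pts mm, pixels)
    f=lambda q:np.concatenate([(proj(c,place(q,m))-u).ravel() for c,m,u in obs])
    r=least_squares(f,q0,loss='soft_l1'); return r.x,r.fun.reshape(-1,2)
E
cat > fit1.py <<'E'
from h import *; from cell import robot, cam
T=cam.read_camera("top");S=cam.read_camera("scene")
t=lambda *a:(np.array(a)+.5)/6-.5+[260,155]
s=lambda *a:(np.array(a)+.5)/5-.5+[245,140]
cr,r1=fit([(T,[[37,40,41],[37,-40,41],[-76,0,78],[-98,53,0],[-98,-53,0]],t((105,222),(283,125),(307,410),(225,528),(455,412))),
 (S,[[37,40,41],[37,-40,41],[-76,0,78],[-98,53,0],[-98,-53,0]],s((148,182),(338,207),(195,328),(68,442),(318,472)))],[.43,.22,.45])
tr,r2=fit([(T,[[41,40,34],[41,-40,34],[5,42,84],[5,-42,84],[-48,40,22],[-48,-40,22]],t((375,190),(515,65),(420,225),(588,97),(520,345),(660,212))),
 (S,[[5,42,93],[5,-42,93],[-48,40,19],[-48,-40,19]],s((382,232),(583,215),(405,448),(588,432)))],[.43,.13,.6])
print(cr.round(4),r1.round(1).tolist());print(tr.round(4),r2.round(1).tolist())
def draw(c,img,q,L,k,o):
    for l in L:
        p=((proj(c,place(q,l))-o+.5)*k-.5).astype(int); cv2.polylines(img,[p.reshape(-1,1,2)],False,(0,255,255),1)
bx=lambda x0,x1,y0,y1,z:[(x0,y0,z),(x1,y0,z),(x1,y1,z),(x0,y1,z),(x0,y0,z)]
a=np.linspace(0,6.28,24); 
LC=[bx(-98,46,-53,53,0),bx(-38,37,-40,40,41),bx(-97,-55,-20,20,50),[(-76+17.5*np.cos(i),17.5*np.sin(i),78) for i in a]]
LT=[bx(-48,41,-40,40,34),bx(-2,12,-42,42,93),[(-48,-40,19),(-48,40,19)]]
I=[]
for c,o,k,w,h in((T,[260,155],3,130,110),(S,[245,140],3,130,110)):
    im=cv2.resize(c["image"][o[1]:o[1]+h,o[0]:o[0]+w,::-1].copy(),None,fx=k,fy=k,interpolation=cv2.INTER_CUBIC)
    draw(c,im,cr,LC,k,o);draw(c,im,tr,LT,k,o);I.append(im)
cv2.imwrite("pics/ov.png",np.hstack(I))
E
python3 fit1.py
```

```text
[0.4607 0.2661 0.4473] [[-1.0, -1.6], [-0.8, -0.1], [0.2, 0.5], [0.2, 0.7], [0.3, 0.9], [2.1, -3.7], [-0.2, -4.6], [-0.3, -0.6], [0.5, 4.1], [-0.0, 4.4]]
[0.4845 0.1537 0.7214] [[-1.4, -1.5], [-0.3, -2.6], [0.4, 1.2], [-0.7, -1.7], [-0.8, 0.2], [0.1, 0.4], [-0.0, 1.8], [0.9, 1.2], [-0.7, 0.7], [0.8, 0.0]]
```

View pics/ov.png

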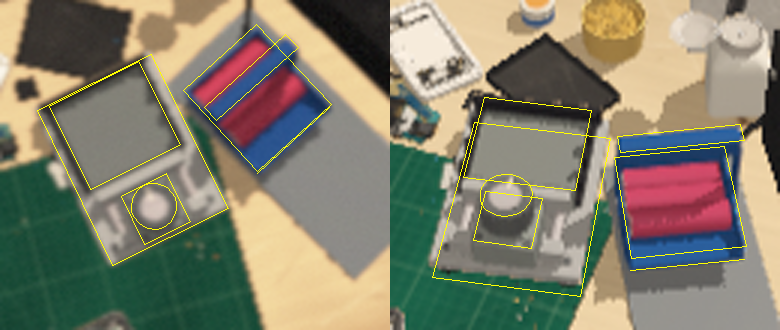

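```bash
cat >> h.py <<'E'
def tgt(tcp,yaw,tilt=0,ax=None):
    Rd=R.from_euler('xyz',[np.pi,0,yaw])
    return np.array(tcp),(R.from_rotvec(np.array(ax)*tilt)*Rd if tilt else Rd)
def delta(tcp,yaw,tilt=0,ax=None):
    from cell import robot, cam
    o=robot.observe(); Rc=R.from_euler('xyz',o["tool_rot"]); p,Rt=tgt(tcp,yaw,tilt,ax)
    d=Rc.inv().apply(p-o["tool_pos"]); w=(Rc.inv()*Rt).as_rotvec()
    print("t",round(o["time"],2),"d_tool",d.round(4),"rotvec",w.round(4),"rows>=",np.ceil(np.linalg.norm(d)/.0417),np.ceil(np.linalg.norm(w)/.125))
E
python3 -c "
from h import *
delta([.44,.22,.42],2.29)"
```

```text
t 0.2 d_tool [-0.3691 -0.1997 -0.0155] rotvec [-8.000e-04  1.000e-04  5.928e-01] rows>= 11.0 5.0
```

```bash
python3 drive.py '[[-0.0336,-0.0182,-0.0014,0,0,0],[-0.0336,-0.0182,-0.0014,0,0,0],[-0.0336,-0.0182,-0.0014,0,0,0],[-0.0336,-0.0182,-0.0014,0,0,0],[-0.0336,-0.0182,-0.0014,0,0,0],[-0.0336,-0.0182,-0.0014,0,0,0],[-0.0336,-0.0182,-0.0014,0,0,0],[-0.0336,-0.0182,-0.0014,0,0,0]]' 0.092
python3 drive.py '[[-0.0336,-0.0182,-0.0014,0,0,0],[-0.0336,-0.0182,-0.0014,0,0,0],[-0.0336,-0.0182,-0.0014,0,0,0],[0,0,0,0,0,0.12],[0,0,0,0,0,0.12],[0,0,0,0,0,0.12],[0,0,0,0,0,0.12],[0,0,0,0,0,0.11]]'
python3 - <<'E'
from h import *; from cell import robot, cam
delta([.44,.22,.42],2.29)
c=cam.read_camera("wrist"); cv2.imwrite("pics/w0.png",c["image"][:,:,::-1])
np.save("w0.npy",c,allow_pickle=True); print(c["pose"].round(3).tolist(),c["fx"])
E
```

```text
time: 0.87
tool_pos: [0.3579, 0.2964, 0.416]
tool_rot: [3.141, 0.0, 2.883]
contact_force: [1.1, 1.0, 0.8]
opening: 0.0918
grip_force: 0.0
time: 1.53
tool_pos: [0.4405, 0.2192, 0.4199]
tool_rot: [-3.141, -0.0, 2.286]
contact_force: [0.4, 0.5, 0.7]
opening: 0.0917
grip_force: 0.0
t 1.53 d_tool [ 0.0009  0.0002 -0.0001] rotvec [-0.0004 -0.0003 -0.0036] rows>= 1.0 1.0
[[0.755, 0.633, 0.172, 0.395], [0.656, -0.728, -0.2, 0.272], [-0.001, 0.264, -0.965, 0.401], [0.0, 0.0, 0.0, 1.0]] 314.41055619378506
```

View pics/w0.png

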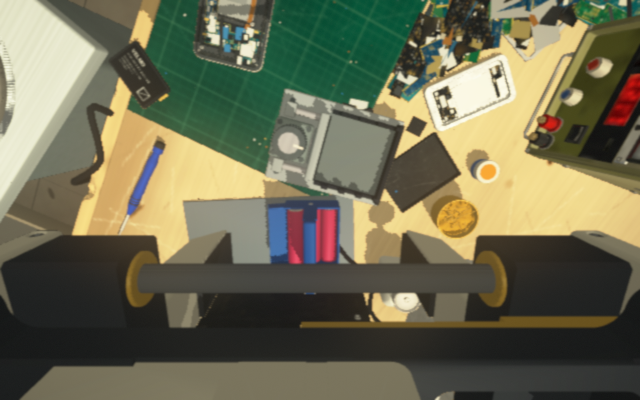

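The wrist view shows the cradle at (335,150) and the tray at (303,232), half hidden by the gripper. I'll shift so that both are visible.

```bash
python3 drive.py '[[-0.04,0,0.025,0,0,0],[-0.04,0,0.025,0,0,0],[0,0,0,0,0,0]]'
python3 - <<'E'
from h import *; from cell import robot, cam
c=cam.read_camera("wrist"); np.save("w1.npy",c,allow_pickle=True)
im=c["image"][0:220,230:430,::-1]
cv2.imwrite("pics/w1.png",cv2.resize(im,None,fx=2.7*1.01,fy=2.7*1.01,interpolation=cv2.INTER_CUBIC)[:600])
E
```

```text
time: 1.83
tool_pos: [0.4891, 0.163, 0.3721]
tool_rot: [-3.137, -0.001, 2.293]
contact_force: [-0.8, -1.1, -0.6]
opening: 0.0919
grip_force: 0.0
```

View pics/w1.png

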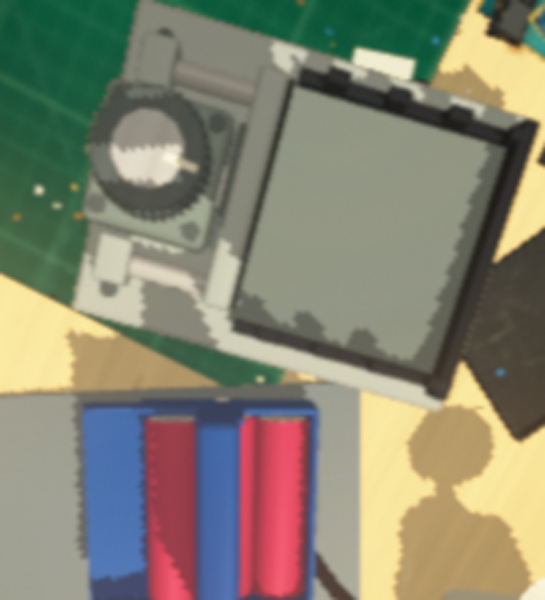

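The wrist crop shows the knob top at (148,148), deck corners at (143,0) and (72,308), and the pocket floor corner at (503,148). The lower end-wall corner is at (437,374). The tray's rear +y rim corner is at (318,402) and the handle bar is centred at u≈218. I'll refit with all three cameras.

```bash
cat > fit2.py <<'E'
from h import *; from cell import robot, cam
w=np.load("w1.npy",allow_pickle=True).item(); T=cam.read_camera("top");S=cam.read_camera("scene"); n=np.nan
t=lambda *a:(np.array(a)+.5)/6-.5+[260,155]
s=lambda *a:(np.array(a)+.5)/5-.5+[245,140]
v=lambda *a:(np.array(a)+.5)/2.727-.5+[230,0]
def F(obs,q0,free):
    def f(q):
        out=[]
        for c,m,u in obs:
            m=np.array(m,float)
            for i,k in enumerate(free): m[m[:,2]==-100-i,2]=q[3+i]
            out.append((proj(c,place(q,m))-u).ravel()*(c["fx"]>400 and 2.4/1.2*.5 or 1))
        return np.nan_to_num(np.concatenate(out))
    r=least_squares(f,list(q0)+free,loss='soft_l1',x_scale=[.01,.01,.01]+[10]*len(free)); print(r.x.round(4)); print(r.fun.reshape(-1,2).round(1).tolist()); return r.x
cr=F([(w,[[37,40,28],[37,-40,43],[-76,0,78],[-98,53,-100],[-98,-53,-100],[46,53,-101],[46,-53,-101]],v((503,148),(437,374),(148,148),(143,0),(72,308),(540,125),(444,406))),
 (T,[[37,40,41],[37,-40,41],[-76,0,78],[-98,53,-100],[-98,-53,-100]],t((103,218),(284,121),(307,410),(225,528),(455,412))),
 (S,[[-76,0,78],[-98,53,-100],[-98,-53,-100]],s((195,328),(68,442),(318,472)))],[.46,.266,.447],[10.,30.])
tr=F([(w,[[41,40,34],[5,0,93],[5,25,93],[-48,40,34]],v((318,402),(219,n),(218,n),(85,405))),
 (T,[[41,40,34],[41,-40,34],[5,42,84],[5,-42,84],[-48,40,34],[-48,-40,34]],t((375,190),(515,65),(420,225),(588,97),(520,345),(660,212))),
 (S,[[5,42,93],[5,-42,93],[-48,40,19],[-48,-40,19]],s((382,232),(583,215),(405,448),(588,432)))],[.48,.153,.72],[])
def draw(c,img,q,L,k,o):
    for l in L:
        p=((proj(c,place(q,l))-o+.5)*k-.5).round().astype(int); cv2.polylines(img,[p.reshape(-1,1,2)],False,(0,255,255),1)
bx=lambda x0,x1,y0,y1,z:[(x0,y0,z),(x1,y0,z),(x1,y1,z),(x0,y1,z),(x0,y0,z)]
a=np.linspace(0,6.28,24)
LC=[bx(-98,46,-53,53,cr[3]),bx(-38,37,-40,40,26),bx(37,43,-40,40,41),[(-76+17.5*np.cos(i),17.5*np.sin(i),78) for i in a]]
LT=[bx(-48,41,-40,40,34),bx(-2,12,-42,42,93),[(-48,-40,19),(-48,40,19)]]
I=[]
for c,o,k,W,H in((w,[230,0],2.2,200,270),(T,[260,155],2.75,130,110)):
    im=cv2.resize(c["image"][o[1]:o[1]+H,o[0]:o[0]+W,::-1].copy(),None,fx=k,fy=k,interpolation=cv2.INTER_CUBIC)
    draw(c,im,cr,LC,k,o);draw(c,im,tr,LT,k,o);I.append(im)
J=np.zeros((594,800,3),np.uint8);J[:,:440]=I[0][:594];J[:302,440:798]=I[1][:302,:358];cv2.imwrite("pics/ov2.png",J)
E
python3 fit2.py
```

```text
[ 0.4602  0.2657  0.4494 17.8655 23.8188]
[[0.9, 0.1], [0.8, 0.9], [-0.0, -0.1], [-0.6, 0.2], [0.6, -0.3], [-0.4, -2.1], [-1.8, 2.4], [-0.5, -0.7], [-0.9, 0.7], [0.5, 0.7], [-0.1, 0.7], [0.6, 0.4], [-0.1, -0.3], [-0.2, -0.4], [0.0, -0.1]]
[0.4829 0.1535 0.7298]
[[0.7, 0.4], [0.4, 0.0], [0.4, 0.0], [-2.2, -0.0], [-1.3, -0.7], [-0.4, -1.9], [0.5, 2.0], [-0.7, -1.1], [-0.4, 0.4], [0.6, 0.1], [-0.4, 2.5], [0.5, 1.7], [-0.8, 1.4], [0.6, 0.4]]
```

View pics/ov2.png

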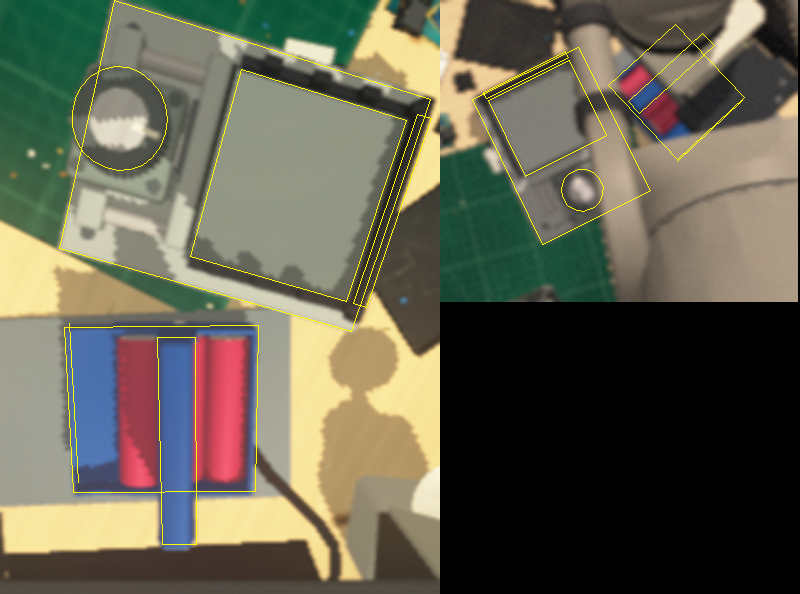

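Both fits are within about 1 mm: cradle at (0.460, 0.266, yaw 0.449) and tray at (0.483, 0.1535, yaw 0.730). Next is the tray grasp.

```bash
python3 -c "
from h import *
delta([.4867,.1568,.243],.7298+np.pi/2)"
```

```text
t 1.98 d_tool [-0.0069 -0.0065  0.1327] rotvec [-0.0006 -0.0009 -0.0072] rows>= 4.0 1.0
```

```bash
python3 drive.py '[[-0.007,-0.0065,0.01,0,0,-0.007],[0,0,0.035,0,0,0],[0,0,0.035,0,0,0],[0,0,0.03,0,0,0],[0,0,0.0227,0,0,0],[0,0,0,0,0,0]]'
python3 -c "
from h import *
delta([.4867,.1568,.243],.7298+np.pi/2)"
```

```text
time: 2.48
tool_pos: [0.4851, 0.1575, 0.2402]
tool_rot: [-3.136, -0.004, 2.302]
contact_force: [-0.8, -1.0, 0.5]
opening: 0.0919
grip_force: 0.0
t 2.48 d_tool [-0.0016  0.0007 -0.0028] rotvec [-0.0056 -0.0039  0.0015] rows>= 1.0 1.0
```

```bash
python3 drive.py '[[0,0,-0.002,0,0,0],[0,0,0,0,0,0],[0,0,0,0,0,0],[0,0,0,0,0,0],[0,0,0,0,0,0],[0,0,0,0,0,0],[0,0,0,0,0,0],[0,0,0,0,0,0]]' 0.0 45
```

```text
time: 3.15
tool_pos: [0.4869, 0.1568, 0.2454]
tool_rot: [3.141, 0.0, 2.3]
contact_force: [-0.3, -1.5, 0.1]
opening: 0.0429
grip_force: 0.0
```

```bash
python3 drive.py '[[0,0,0,0,0,0],[0,0,0,0,0,0],[0,0,0,0,0,0],[0,0,0,0,0,0],[0,0,0,0,0,0],[0,0,0,0,0,0],[0,0,0,0,0,0],[0,0,0,0,0,0]]'
```

```text
time: 3.82
tool_pos: [0.4867, 0.1568, 0.245]
tool_rot: [-3.141, -0.0, 2.3]
contact_force: [-2.0, -0.7, -1.4]
opening: 0.0137
grip_force: 45.0
```

```bash
cat > by.py <<'E'
from h import *; from cell import robot, cam
S=cam.read_camera("scene"); T=cam.read_camera("top")
def ray(c,uv,z):
    d=c["pose"][:3,:3]@[(uv[0]-c["cx"])/c["fx"],(uv[1]-c["cy"])/c["fy"],1]; o=c["pose"][:3,3]; return o+d*(z-o[2])/d[2]
cr=(.4602,.2657,.4494)
def inc(p):
    d=p[:2]-np.array(cr[:2]); c,s=np.cos(cr[2]),np.sin(cr[2]); return (np.array([c*d[0]+s*d[1],-s*d[0]+c*d[1]])*1000).round(0)
s=lambda u,v:((u+.5)/5-.5+245,(v+.5)/5-.5+140)
for n,c,uv,z in(("tub top",S,s(373,30),.032),("tub top",T,(287,138),.032),("bottle base L",S,s(530,183),0),("bottle base R",S,s(622,198),0),("bottle top",S,s(588,50),.078),("bottle top view",T,(332,131),.078),("bottle pump/cup top view",T,(320,138),.04)):
    p=ray(c,uv,z); print(n,p.round(3),"cradle frame",inc(p))
E
python3 by.py
python3 -c "
from h import *
print(place((.4602,.2657,.4494),[[82,0,0],[87,0,0],[110,0,0]]).round(4))"
```

```text
tub top [0.605 0.29  0.032] cradle frame [141. -41.]
tub top [0.607 0.292 0.032] cradle frame [144. -40.]
bottle base L [ 0.591  0.193 -0.   ] cradle frame [  86. -123.]
bottle base R [0.607 0.153 0.   ] cradle frame [  83. -165.]
bottle top [0.611 0.181 0.078] cradle frame [  99. -142.]
bottle top view [0.609 0.181 0.078] cradle frame [  98. -141.]
bottle pump/cup top view [0.603 0.211 0.04 ] cradle frame [ 105. -111.]
[[0.5341 0.3013 0.    ]
 [0.5386 0.3035 0.    ]
 [0.5593 0.3135 0.    ]]
```

The tub occupies cradle x 117–168, y −66 to −15, so the level tray's foot must stay above 35 mm near it. The bottle is clear of the path. I'll lift 90 mm gently.

```bash
python3 drive.py '[[0,0,-0.004,0,0,0],[0,0,-0.010,0,0,0],[0,0,-0.014,0,0,0],[0,0,-0.018,0,0,0],[0,0,-0.018,0,0,0],[0,0,-0.014,0,0,0],[0,0,-0.010,0,0,0],[0,0,-0.004,0,0,0]]'
python3 -c "
from h import *
delta([.5377,.3031,.337],.4494+np.pi/2)"
```

```text
time: 4.58
tool_pos: [0.487, 0.1569, 0.3394]
tool_rot: [3.139, 0.002, 2.3]
contact_force: [0.5, -0.1, -3.7]
opening: 0.0136
grip_force: 45.0
t 4.58 d_tool [0.0753 0.1352 0.0026] rotvec [0.0031 0.0012 0.2796] rows>= 4.0 3.0
```

```bash
python3 drive.py '[[0.002,0.0035,0,0,0,0],[0.0045,0.008,0,0,0,0],[0.007,0.012,0,0,0,0],[0.009,0.016,0,0,0,0],[0.0095,0.0175,0,0,0,0],[0.0105,0.0195,0,0,0,0],[0.0095,0.0175,0,0,0,0],[0.009,0.016,0,0,0,0]]'
python3 drive.py '[[0.007,0.012,0,0,0,0],[0.0045,0.008,0,0,0,0],[0.0025,0.0045,0,0,0,0],[0,0,0,0,0,0.04],[0,0,0,0,0,0.08],[0,0,0,0,0,0.08],[0,0,0,0,0,0.06],[0,0,0,0,0,0.02]]'
python3 -c "
from h import *
delta([.5377,.3031,.337],.4494+np.pi/2)"
```

```text
time: 5.25
tool_pos: [0.5285, 0.2781, 0.3359]
tool_rot: [-3.14, -0.001, 2.301]
contact_force: [0.7, 0.5, -2.9]
opening: 0.0138
grip_force: 45.0
time: 5.92
tool_pos: [0.5371, 0.3024, 0.3368]
tool_rot: [-3.14, -0.0, 2.017]
contact_force: [0.4, -0.8, -3.9]
opening: 0.0137
grip_force: 45.0
t 5.92 d_tool [ 0.0004  0.0008 -0.0003] rotvec [-0.0011 -0.0001 -0.0032] rows>= 1.0 1.0
```

```bash
python3 drive.py '[[0.0004,0.0008,0.004,0,0,-0.003],[0,0,0.010,0,0,0],[0,0,0.014,0,0,0],[0,0,0.012,0,0,0],[0,0,0.008,0,0,0],[0,0,0.004,0,0,0],[0,0,0,0,0,0],[0,0,0,0,0,0]]'
python3 - <<'E'
from h import *; from cell import robot, cam
c=cam.read_camera("wrist"); np.save("w2.npy",c,allow_pickle=True)
s=cam.read_camera("scene")
o=robot.observe(); print(o["tool_pos"].round(4),o["tool_rot"].round(4))
# predicted wireframe: cradle fit, tray from the gripper pose
cr=(.4602,.2657,.4494); yaw=o["tool_rot"][2]-np.pi/2; z=1000*(o["tool_pos"][2]-.245)
q=(o["tool_pos"][0]-.005*np.cos(yaw),o["tool_pos"][1]-.005*np.sin(yaw),yaw)
bx=lambda x0,x1,y0,y1,z:[(x0,y0,z),(x1,y0,z),(x1,y1,z),(x0,y1,z),(x0,y0,z)]
I=[]
for c,o,k,W,H in((c,[160,50],2.4,320,180),(s,[260,120],3,150,100)):
    im=cv2.resize(c["image"][o[1]:o[1]+H,o[0]:o[0]+W,::-1].copy(),None,fx=k,fy=k,interpolation=cv2.INTER_CUBIC)
    for qq,L in((cr,[bx(37,43,-40,40,41),bx(-38,37,-40,40,26)]),(q,[bx(-48,41,-40,40,34+z),[(-48,-40,19+z),(-48,40,19+z)]])):
        for l in L: cv2.polylines(im,[((proj(c,place(qq,l))-o+.5)*k-.5).round().astype(int).reshape(-1,1,2)],False,(0,255,255),1)
    I.append(im)
J=np.zeros((600,800,3),np.uint8); J[:300,:450]=I[1]; a=I[0]; J[300:600,:768]=a[:300] if a.shape[0]>=300 else 0
cv2.imwrite("pics/ov3.png",J)
E
```

```text
time: 6.58
tool_pos: [0.5379, 0.3031, 0.2853]
tool_rot: [3.141, -0.0, 2.023]
contact_force: [1.3, 0.0, -3.8]
opening: 0.0134
grip_force: 45.0
[0.538  0.3032 0.286 ] [3.1401 0.     2.023 ]
```

View pics/ov3.png

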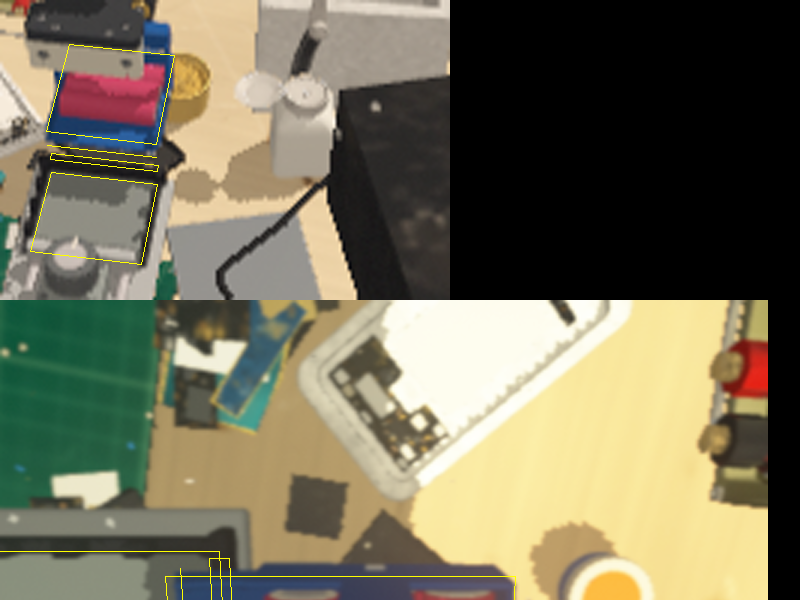

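The overlay agrees well: the tray rim, pour wall and pocket all lie within about 2 mm. I'll check the sideways offset of the +y rim numerically.

Run:
```python
from h import *
c=np.load("w2.npy",allow_pickle=True).item(); im=c["image"].astype(int)
for u in (250,270,290,340,355,365):
    print(u,[(v,*im[v,u]) for v in range(155,176,1)][::2])
yaw=2.023-np.pi/2; q=(.538-.005*np.cos(yaw),.3032-.005*np.sin(yaw),yaw)
for y in(38,39,40,42): print(y,proj(c,place(q,[[-30,y,75],[10,y,75],[30,y,75]])).round(1).tolist())
```

```text
250 [(155, np.int64(52), np.int64(49), np.int64(44)), (157, np.int64(52), np.int64(49), np.int64(44)), (159, np.int64(51), np.int64(49), np.int64(44)), (161, np.int64(50), np.int64(49), np.int64(46)), (163, np.int64(47), np.int64(58), np.int64(79)), (165, np.int64(45), np.int64(59), np.int64(84)), (167, np.int64(47), np.int64(68), np.int64(100)), (169, np.int64(46), np.int64(68), np.int64(101)), (171, np.int64(46), np.int64(67), np.int64(103)), (173, np.int64(47), np.int64(68), np.int64(105)), (175, np.int64(46), np.int64(68), np.int64(104))]
270 [(155, np.int64(176), np.int64(150), np.int64(102)), (157, np.int64(175), np.int64(150), np.int64(102)), (159, np.int64(123), np.int64(113), np.int64(95)), (161, np.int64(51), np.int64(61), np.int64(84)), (163, np.int64(49), np.int64(60), np.int64(84)), (165, np.int64(47), np.int64(59), np.int64(84)), (167, np.int64(49), np.int64(65), np.int64(98)), (169, np.int64(49), np.int64(68), np.int64(103)), (171, np.int64(51), np.int64(67), np.int64(102)), (173, np.int64(91), np.int64(58), np.int64(83)), (175, np.int64(103), np.int64(55), np.int64(72
[... 1740 characters left out ...]
.int64(247), np.int64(226), np.int64(152)), (159, np.int64(233), np.int64(205), np.int64(140)), (161, np.int64(105), np.int64(92), np.int64(94)), (163, np.int64(92), np.int64(81), np.int64(89)), (165, np.int64(92), np.int64(80), np.int64(89)), (167, np.int64(92), np.int64(83), np.int64(97)), (169, np.int64(93), np.int64(89), np.int64(111)), (171, np.int64(110), np.int64(79), np.int64(83)), (173, np.int64(134), np.int64(73), np.int64(70)), (175, np.int64(135), np.int64(72), np.int64(69))]
38 [[258.3, 168.0], [323.5, 168.0], [356.1, 168.0]]
39 [[258.2, 166.4], [323.5, 166.4], [356.1, 166.3]]
40 [[258.1, 164.7], [323.5, 164.7], [356.2, 164.7]]
42 [[258.0, 161.5], [323.5, 161.5], [356.3, 161.5]]
```

The sideways offset is about 1 mm, and step 1 is met with the lip about 20 mm above the edge. Now I'll tip about the lip while lowering it to about 5 mm over the wall.

```bash
cat > lip.py <<'E'
from h import *; from cell import robot, cam
o=robot.observe(); Rr=R.from_euler('xyz',o["tool_rot"]); lp=o["tool_pos"]+Rr.apply([0,-.053,.226])
cr=(.4602,.2657,.4494); d=lp[:2]-cr[:2]; c,s=np.cos(cr[2]),np.sin(cr[2])
print("t",round(o["time"],2),"lip in cradle mm",(np.array([c*d[0]+s*d[1],-s*d[0]+c*d[1],lp[2]])*1000).round(1),"tilt",np.arccos(-Rr.as_matrix()[2,2]).round(3),"F",o["contact_force"].round(1),"grip",round(float(o["grip_force"]),1))
E
python3 lip.py; python3 drive.py '[[0,-0.0114,0.0023,-0.05,0,0],[0,-0.0114,0.0023,-0.05,0,0],[0,-0.0114,0.0023,-0.05,0,0],[0,-0.0068,-0.0015,-0.03,0,0],[0,-0.0068,-0.0015,-0.03,0,0],[0,0,0,0,0,0]]'; python3 lip.py
```

```text
t 6.68 lip in cradle mm [33.7 -0.2 59.9] tilt 0.001 F [ 0.5  0.1 -3.6] grip 45.0
time: 7.18
tool_pos: [0.4938, 0.2819, 0.2782]
tool_rot: [2.931, -0.0, 2.023]
contact_force: [1.0, 0.1, -3.9]
opening: 0.0139
grip_force: 45.0
t 7.18 lip in cradle mm [32.8 -0.  46.1] tilt 0.211 F [ 1.   0.1 -3.9] grip 45.0
```

```bash
python3 drive.py '[[0,-0.0068,-0.0015,-0.03,0,0],[0,-0.0068,-0.0015,-0.03,0,0],[0,-0.0068,-0.0015,-0.03,0,0],[0,0,0,0,0,0],[0,0,0,0,0,0],[0,0,0,0,0,0],[0,0,0,0,0,0],[0,0,0,0,0,0]]'; python3 lip.py; python3 drive.py '[[0,-0.0068,-0.0015,-0.03,0,0],[0,-0.0068,-0.0015,-0.03,0,0],[0,-0.0068,-0.0015,-0.03,0,0],[0,0,0,0,0,0],[0,0,0,0,0,0],[0,0,0,0,0,0],[0,0,0,0,0,0]]'; python3 lip.py
python3 - <<'E'
from cell import robot, cam; import cv2
im=cam.read_camera("scene")["image"][120:230,240:360,::-1]; cv2.imwrite("pics/p1.png",cv2.resize(im,None,fx=4,fy=4,interpolation=cv2.INTER_CUBIC))
E
```

```text
time: 7.85
tool_pos: [0.4765, 0.2733, 0.277]
tool_rot: [2.842, -0.0, 2.023]
contact_force: [0.0, 0.4, -3.2]
opening: 0.0138
grip_force: 45.0
t 7.85 lip in cradle mm [34.2 -0.2 45.4] tilt 0.3 F [ 0.   0.4 -3.2] grip 45.0
time: 8.43
tool_pos: [0.458, 0.2643, 0.2749]
tool_rot: [2.751, 0.0, 2.023]
contact_force: [0.1, -0.3, -1.8]
opening: 0.0137
grip_force: 45.0
t 8.43 lip in cradle mm [34.5 -0.2 45.7] tilt 0.391 F [ 0.1 -0.3 -1.8] grip 45.0
```

View pics/p1.png

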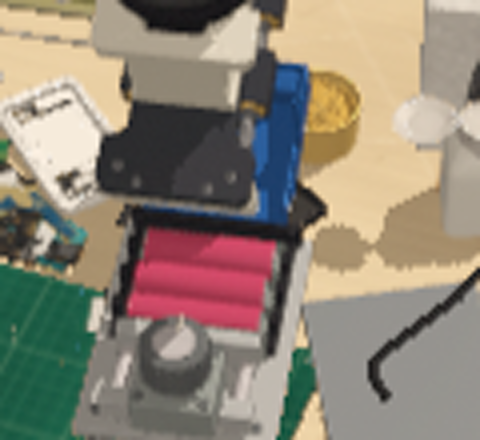

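The picture shows all three cells lying side by side in the pocket. The tray is empty, with its weight on the wrist down to 1.8 N. I'll lift it clear, level it, and take it back to its old place.

```bash
python3 drive.py '[[0,0.006,-0.014,0,0,0],[0,0.006,-0.014,0,0,0],[0,0.006,-0.014,0,0,0],[0,0.006,-0.014,0,0,0],[0,0.006,-0.014,0,0,0],[0,0.006,-0.014,0,0,0]]'
python3 drive.py '[[0,0,0,0.1,0,0],[0,0,0,0.1,0,0],[0,0,0,0.1,0,0],[0,0,0,0.09,0,0],[0,0,0,0,0,0]]'
python3 -c "
from h import *
delta([.487,.157,.345],2.30)"
```

```text
time: 8.98
tool_pos: [0.4588, 0.2647, 0.3668]
tool_rot: [2.752, 0.0, 2.023]
contact_force: [0.5, -0.0, -1.4]
opening: 0.0139
grip_force: 45.0
time: 9.4
tool_pos: [0.4594, 0.2649, 0.3658]
tool_rot: [-3.138, 0.0, 2.023]
contact_force: [0.8, 0.2, -1.4]
opening: 0.0132
grip_force: 45.0
t 9.4 d_tool [-0.1091 -0.0222  0.0209] rotvec [-0.0034 -0.0004 -0.2773] rows>= 3.0 3.0
```

```bash
python3 drive.py '[[-0.0273,-0.0055,0.005,0,0,0],[-0.0273,-0.0055,0.005,0,0,0],[-0.0273,-0.0055,0.005,0,0,0],[-0.0273,-0.0057,0.005,0,0,0],[0,0,0,0,0,-0.1],[0,0,0,0,0,-0.1],[0,0,0,0,0,-0.077],[0,0,0,0,0,0]]'
python3 -c "
from h import *
delta([.487,.157,.249],2.30)"
```

```text
time: 10.07
tool_pos: [0.4866, 0.1565, 0.346]
tool_rot: [3.139, 0.001, 2.302]
contact_force: [-0.1, 0.4, -1.1]
opening: 0.0133
grip_force: 45.0
t 10.07 d_tool [0.0002 0.0004 0.097 ] rotvec [0.0027 0.0015 0.0019] rows>= 3.0 1.0
```

```bash
python3 drive.py '[[0,0,0.03,0,0,0],[0,0,0.03,0,0,0],[0,0,0.025,0,0,0],[0,0,0.012,0,0,0],[0,0,0.003,0,0,0],[0,0,0,0,0,0]]'; python3 drive.py '[[0,0,0.0005,0,0,0],[0,0,0.0005,0,0,0],[0,0,0,0,0,0]]'
```

```text
time: 10.57
tool_pos: [0.4861, 0.1568, 0.2455]
tool_rot: [3.141, 0.0, 2.297]
contact_force: [0.5, -0.2, -0.7]
opening: 0.0135
grip_force: 45.0
time: 10.82
tool_pos: [0.4865, 0.1568, 0.2451]
tool_rot: [3.14, 0.001, 2.299]
contact_force: [-0.6, 0.9, -1.5]
opening: 0.0133
grip_force: 45.0
```

```bash
python3 drive.py '[[0,0,0.0005,0,0,0],[0,0,0,0,0,0]]'; python3 drive.py '[[0,0,0.0005,0,0,0],[0,0,0,0,0,0]]';python3 drive.py '[[0,0,0.0005,0,0,0],[0,0,0,0,0,0]]'
```

```text
time: 10.98
tool_pos: [0.4866, 0.1568, 0.2448]
tool_rot: [3.14, 0.001, 2.299]
contact_force: [0.6, -0.6, 0.6]
opening: 0.0135
grip_force: 45.0
time: 11.15
tool_pos: [0.4867, 0.1569, 0.2447]
tool_rot: [3.14, 0.001, 2.3]
contact_force: [-0.8, 1.0, 4.8]
opening: 0.0137
grip_force: 45.0
time: 11.32
tool_pos: [0.4867, 0.1569, 0.2447]
tool_rot: [3.139, 0.001, 2.3]
contact_force: [-0.8, -0.0, 9.5]
opening: 0.0143
grip_force: 45.0
```

Standing on the bench. I'll open the fingers, then rise.

```bash
python3 drive.py '[[0,0,-0.0005,0,0,0],[0,0,0,0,0,0],[0,0,0,0,0,0],[0,0,0,0,0,0],[0,0,0,0,0,0],[0,0,0,0,0,0],[0,0,0,0,0,0],[0,0,0,0,0,0]]' 0.092
python3 drive.py '[[0,0,-0.03,0,0,0],[0,0,-0.03,0,0,0],[0,0,-0.03,0,0,0],[0,0,-0.03,0,0,0],[0,0,0,0,0,0]]'
python3 - <<'E'
from h import *; from cell import robot, cam
k=place((.4602,.2657,.4494),[[-76,0,0]])[0]; print(k.round(4))
for psi in (2.3,2.0): delta([k[0],k[1],.159+.0735],psi)
print(robot.observe()["qpos"].round(3))
T=cam.read_camera("top"); cv2.imwrite("pics/x.png",T["image"][:,:,::-1])
E
```

```text
time: 11.98
tool_pos: [0.4863, 0.1567, 0.2439]
tool_rot: [-3.142, -0.0, 2.3]
contact_force: [-0.3, -0.3, -0.0]
opening: 0.0624
grip_force: 0.0
time: 12.4
tool_pos: [0.4874, 0.1569, 0.3697]
tool_rot: [3.133, 0.006, 2.3]
contact_force: [0.5, 0.2, -0.4]
opening: 0.0909
grip_force: 0.0
[0.3917 0.2327 0.    ]
t 12.4 d_tool [ 0.121  -0.0221  0.1363] rotvec [ 0.0089  0.0056 -0.0001] rows>= 5.0 1.0
t 12.4 d_tool [ 0.121  -0.0221  0.1363] rotvec [0.0097 0.0042 0.2999] rows>= 5.0 3.0
[ 0.162  0.348  1.618  0.     1.165 -0.567]
```

```bash
python3 drive.py '[[0.0303,-0.0055,0,0,0,0],[0.0303,-0.0055,0,0,0,0],[0.0303,-0.0055,0,0,0,0],[0.0303,-0.0055,0,0,0,0]]'
python3 drive.py '[[0,0,0,0,0,-0.12],[0,0,0,0,0,-0.12],[0,0,0,0,0,-0.12],[0,0,0,0,0,-0.12],[0,0,0,0,0,-0.12],[0,0,0,0,0,-0.12],[0,0,0,0,0,-0.08],[0,0,0,0,0,0]]'
python3 -c "
from h import *
delta([.3917,.2327,.2325],3.1)"
```

```text
time: 12.78
tool_pos: [0.3878, 0.2328, 0.3627]
tool_rot: [-3.14, -0.001, 2.299]
contact_force: [-0.3, 1.1, 0.2]
opening: 0.0918
grip_force: 0.0
time: 13.45
tool_pos: [0.3889, 0.2323, 0.3628]
tool_rot: [-3.141, -0.002, 3.103]
contact_force: [-0.5, -0.3, 0.2]
opening: 0.0916
grip_force: 0.0
t 13.45 d_tool [-0.003   0.0006  0.1303] rotvec [-0.0008 -0.0019  0.0026] rows>= 4.0 1.0
```

```bash
python3 drive.py '[[-0.003,0.0006,0.02,0,0,0],[0,0,0.035,0,0,0],[0,0,0.035,0,0,0],[0,0,0.025,0,0,0],[0,0,0.0153,0,0,0],[0,0,0,0,0,0]]'
python3 -c "
from h import *
delta([.3917,.2327,.2325],3.1)"
```

```text
time: 13.95
tool_pos: [0.3909, 0.2323, 0.2302]
tool_rot: [-3.139, -0.007, 3.097]
contact_force: [-1.2, -0.9, 0.0]
opening: 0.0917
grip_force: 0.0
t 13.95 d_tool [-0.0008  0.0004 -0.0023] rotvec [-0.003  -0.0071 -0.003 ] rows>= 1.0 1.0
```

```bash
python3 drive.py '[[0,0,-0.001,0,0,0],[0,0,0,0,0,0],[0,0,0,0,0,0],[0,0,0,0,0,0],[0,0,0,0,0,0],[0,0,0,0,0,0],[0,0,0,0,0,0],[0,0,0,0,0,0]]' 0 55
python3 drive.py '[[0,0,0,0,0,0],[0,0,0,0,0,0],[0,0,0,0,0,0],[0,0,0,0,0,0]]'
python3 -c "
from h import *;from cell import robot, cam
delta([.3917,.2327,.2325],3.1); o=robot.observe(); print(o['torque'].round(3),o['contact_force'].round(1))"
```

```text
time: 14.62
tool_pos: [0.3922, 0.2329, 0.2348]
tool_rot: [3.141, 0.0, 3.1]
contact_force: [-0.5, 0.2, -1.0]
opening: 0.0431
grip_force: 0.0
time: 14.95
tool_pos: [0.3922, 0.2328, 0.2347]
tool_rot: [-3.141, -0.0, 3.1]
contact_force: [-0.1, -2.8, 2.7]
opening: 0.0339
grip_force: 55.0
t 14.95 d_tool [ 0.0005 -0.0001  0.0022] rotvec [-0.0003 -0.0001 -0.0002] rows>= 1.0 1.0
[-0.454  0.007  0.12 ] [-0.1 -2.8  2.7]
```

```bash
cat > tq.py <<'E'
from cell import robot, cam
o=robot.observe(); print("   yaw",o["tool_rot"][2].round(4),"tau",o["torque"].round(3),"j6 eff",o["joint_efforts"][5].round(3),"q6",o["qpos"][5].round(4),"F",o["contact_force"].round(1),"t",round(o["time"],2))
E
python3 tq.py; python3 drive.py '[[0,0,0,0,0,0.05],[0,0,0,0,0,0.05],[0,0,0,0,0,0.05],[0,0,0,0,0,0.05],[0,0,0,0,0,0]]'; python3 tq.py;  python3 drive.py '[[0,0,0,0,0,0.05],[0,0,0,0,0,0.05],[0,0,0,0,0,0.05],[0,0,0,0,0,0.05],[0,0,0,0,0,0]]'; python3 tq.py
```

```text
yaw 3.0998 tau [-0.454  0.007  0.12 ] j6 eff 0.041 q6 -1.1614 F [-0.1 -2.8  2.7] t 14.95
time: 15.37
tool_pos: [0.3922, 0.2327, 0.2347]
tool_rot: [-3.141, 0.0, 2.899]
contact_force: [0.5, -4.5, 3.7]
opening: 0.034
grip_force: 55.0
   yaw 2.8986 tau [-0.754 -0.033 -0.027] j6 eff 0.695 q6 -0.9599 F [ 0.5 -4.5  3.7] t 15.37
time: 15.78
tool_pos: [0.3922, 0.2326, 0.2347]
tool_rot: [-3.141, 0.0, 2.699]
contact_force: [-0.2, -5.4, 3.4]
opening: 0.0336
grip_force: 55.0
   yaw 2.6994 tau [-0.881 -0.039 -0.006] j6 eff 0.686 q6 -0.7607 F [-0.2 -5.4  3.4] t 15.78
```

```bash
python3 drive.py '[[0,0,0,0,0,0.05],[0,0,0,0,0,0.05],[0,0,0,0,0,0.05],[0,0,0,0,0,0]]' | tail -1; python3 tq.py;  python3 drive.py '[[0,0,0,0,0,0.05],[0,0,0,0,0,0.05],[0,0,0,0,0,0.05],[0,0,0,0,0,0],[0,0,0,0,0,0]]'|tail -1; python3 tq.py;python3 drive.py '[[0,0,0,0,0,0],[0,0,0,0,0,0]]'|tail -1; python3 tq.py
python3 - <<'E'
from cell import robot, cam; import cv2, numpy as np
w=cam.read_camera("wrist"); np.save("w3.npy",w,allow_pickle=True); s=cam.read_camera("scene")["image"]; np.save("s3.npy",s)
# red/grey profile in scene through the pocket (row direction from knob to wall)
from h import *
S=cam.read_camera("scene")
for x in range(-48,40,3):
    u,v=proj(S,place((.4602,.2657,.4494),[[x,-22,46]]))[0]; print(x,S["image"][int(round(v)),int(round(u))].tolist(),end=' ')
E
```

```text
grip_force: 55.0
   yaw 2.5495 tau [-1.07   0.023  0.03 ] j6 eff 0.686 q6 -0.6107 F [ 0.1 -7.2  4.3] t 16.12
grip_force: 55.0
   yaw 2.4014 tau [-1.191  0.007 -0.045] j6 eff 0.022 q6 -0.4628 F [-0.2 -6.8  4.7] t 16.53
grip_force: 55.0
   yaw 2.4015 tau [-1.137  0.053 -0.057] j6 eff -0.054 q6 -0.463 F [-0.8 -7.5  3.6] t 16.7
-48 [65, 64, 64] -45 [66, 65, 65] -42 [67, 66, 65] -39 [66, 65, 65] -36 [65, 65, 65] -33 [66, 65, 64] -30 [65, 64, 65] -27 [66, 65, 65] -24 [65, 65, 64] -21 [102, 96, 88] -18 [64, 64, 64] -15 [65, 65, 65] -12 [65, 64, 65] -9 [66, 65, 65] -6 [65, 64, 65] -3 [130, 69, 79] 0 [196, 72, 98] 3 [209, 72, 102] 6 [181, 61, 86] 9 [165, 55, 79] 12 [181, 66, 90] 15 [194, 72, 98] 18 [202, 74, 102] 21 [207, 73, 104] 24 [209, 74, 104] 27 [204, 72, 100] 30 [150, 82, 85] 33 [144, 134, 116] 36 [165, 153, 134] 39 [176, 164, 143]
```

Run:
```python
from h import *; from cell import robot, cam
S=cam.read_camera("scene"); b=cv2.resize(cv2.imread("pics/p1.png"),None,fx=.25,fy=.25,interpolation=cv2.INTER_AREA)[:,:,::-1]
for y in(-22,-10,5,20):
  for nm,im,o in(("before",b,(240,120)),("now",S["image"],(0,0))):
    r=[]
    for x in range(-40,40,2):
        u,v=proj(S,place((.4602,.2657,.4494),[[x,y,40]]))[0]; p=im[int(round(v))-o[1],int(round(u))-o[0]].astype(int); r.append("R" if p[0]>1.6*p[1] and p[0]>130 else "r" if p[0]>1.6*p[1] else ".")
    print(y,nm,"".join(r))
```

```text
-22 before ...RRRRRRRRRRRRRRRRRRRRRRRRRRRRRRRr.....
-22 now .....................rRRRRRRRRRRRRRRRr..
-10 before ..RRRRRRRRRRRRRRRRRRRRRRRRRRRRRRRRrr....
-10 now ................................RR......
5 before .....RRRRRRRRRRRRRRRRRRRRRRRRRRRRrr.....
5 now ........................................
20 before ...RRRRRRRRRRRRRRRRRRRRRRRRRRRRRrrr.....
20 now ........................................
```

The row moved forward about 6–8 mm, as a turned jaw should push it. Now I'll use fine steps with the same reading routine each time.

```bash
python3 drive.py '[[0,0,0,0,0,0.02],[0,0,0,0,0,0.02],[0,0,0,0,0,0]]' | tail -1; python3 tq.py;  python3 drive.py '[[0,0,0,0,0,0.02],[0,0,0,0,0,0.02],[0,0,0,0,0,0]]'|tail -1; python3 tq.py; python3 drive.py '[[0,0,0,0,0,0.02]]'|tail -1; python3 tq.py; python3 drive.py '[[0,0,0,0,0,0.02]]'|tail -1; python3 tq.py
```

```text
grip_force: 55.0
   yaw 2.3613 tau [-1.167  0.079  0.08 ] j6 eff 0.417 q6 -0.4224 F [ 0.1 -6.5  4.4] t 17.15
grip_force: 55.0
   yaw 2.3212 tau [-1.268  0.082  0.16 ] j6 eff 0.418 q6 -0.3823 F [-0.2 -6.6  4.3] t 17.4
grip_force: 55.0
   yaw 2.3024 tau [-1.137  0.135  0.352] j6 eff -0.212 q6 -0.3635 F [-1.3 -6.3  5.5] t 17.48
grip_force: 55.0
   yaw 2.2816 tau [-1.221  0.074  0.309] j6 eff -0.039 q6 -0.3427 F [-1.  -6.9  5.2] t 17.57
```

The wrist moment about z, read while moving, is about 0.31–0.35 N·m, which matches the knob's stiffness. I'll log it row by row.

```bash
python3 drive.py '[[0,0,0,0,0,0.02]]'|tail -1; python3 tq.py; python3 drive.py '[[0,0,0,0,0,0.02]]'|tail -1; python3 tq.py; python3 drive.py '[[0,0,0,0,0,0.02]]'|tail -1; python3 tq.py; python3 drive.py '[[0,0,0,0,0,0.02]]'|tail -1; python3 tq.py
```

```text
grip_force: 55.0
   yaw 2.2616 tau [-1.227  0.155  0.329] j6 eff -0.004 q6 -0.3226 F [-1.3 -7.5  5.1] t 17.65
grip_force: 55.0
   yaw 2.2416 tau [-1.243  0.099  0.254] j6 eff -0.001 q6 -0.3026 F [-0.8 -8.2  5.9] t 17.73
grip_force: 55.0
   yaw 2.2215 tau [-1.267  0.13   0.287] j6 eff -0.001 q6 -0.2825 F [-0.3 -7.9  4.8] t 17.82
grip_force: 55.0
   yaw 2.2015 tau [-1.311  0.125  0.298] j6 eff -0.001 q6 -0.2625 F [-0.5 -8.   5.4] t 17.9
```

```bash
for i in 1; do python3 drive.py '[[0,0,0,0,0,0.02]]'|tail -1; python3 tq.py; python3 drive.py '[[0,0,0,0,0,0.02]]'|tail -1; python3 tq.py; python3 drive.py '[[0,0,0,0,0,0.02]]'|tail -1; python3 tq.py; done
```

```text
grip_force: 55.0
   yaw 2.1816 tau [-1.233  0.08   0.312] j6 eff -0.001 q6 -0.2426 F [-1.3 -7.8  5.6] t 17.98
grip_force: 55.0
   yaw 2.1616 tau [-1.239  0.211  0.263] j6 eff -0.001 q6 -0.2226 F [-1.3 -7.6  4.7] t 18.07
grip_force: 55.0
   yaw 2.1416 tau [-1.286  0.133  0.273] j6 eff -0.001 q6 -0.2026 F [-1.  -7.7  5.4] t 18.15
```

```bash
python3 drive.py '[[0,0,0,0,0,0.02]]'|tail -1; python3 tq.py; python3 drive.py '[[0,0,0,0,0,0.02]]'|tail -1; python3 tq.py; python3 drive.py '[[0,0,0,0,0,0.02]]'|tail -1; python3 tq.py
```

```text
grip_force: 55.0
   yaw 2.1216 tau [-1.312  0.113  0.352] j6 eff -0.001 q6 -0.1826 F [-1.1 -6.9  5.3] t 18.23
grip_force: 55.0
   yaw 2.1016 tau [-1.288  0.119  0.344] j6 eff -0.001 q6 -0.1626 F [-1.4 -7.1  5.5] t 18.32
grip_force: 55.0
   yaw 2.0816 tau [-1.269  0.174  0.306] j6 eff -0.001 q6 -0.1426 F [-0.6 -8.2  5.2] t 18.4
```

```bash
python3 drive.py '[[0,0,0,0,0,0.02]]'|tail -1; python3 tq.py; python3 drive.py '[[0,0,0,0,0,0.02]]'|tail -1; python3 tq.py
```

```text
grip_force: 55.0
   yaw 2.0616 tau [-1.312  0.146  0.3  ] j6 eff -0.001 q6 -0.1226 F [-2.3 -6.9  4.9] t 18.48
grip_force: 55.0
   yaw 2.0416 tau [-1.323  0.145  0.321] j6 eff -0.002 q6 -0.1025 F [-1.5 -7.5  5.4] t 18.57
```

```bash
python3 drive.py '[[0,0,0,0,0,0.02]]'|tail -1; python3 tq.py
```

```text
grip_force: 55.0
   yaw 2.0216 tau [-1.324  0.211  0.306] j6 eff -0.002 q6 -0.0825 F [-2.2 -7.8  5.3] t 18.65
```

```bash
python3 drive.py '[[0,0,0,0,0,0.02]]'|tail -1; python3 tq.py; python3 drive.py '[[0,0,0,0,0,0.02]]'|tail -1; python3 tq.py
```

```text
grip_force: 55.0
   yaw 2.0016 tau [-1.365  0.189  0.321] j6 eff -0.002 q6 -0.0625 F [-1.8 -7.9  6.1] t 18.73
grip_force: 55.0
   yaw 1.9816 tau [-1.383  0.256  0.309] j6 eff -0.002 q6 -0.0426 F [-1.7 -8.2  7.3] t 18.82
```

```bash
python3 drive.py '[[0,0,0,0,0,0.02]]'|tail -1; python3 tq.py; python3 drive.py '[[0,0,0,0,0,0.02]]'|tail -1; python3 tq.py
```

```text
grip_force: 55.0
   yaw 1.9617 tau [-1.363  0.245  0.333] j6 eff 0.008 q6 -0.0226 F [-1.9 -6.5  6.4] t 18.9
grip_force: 55.0
   yaw 1.9417 tau [-1.35   0.218  0.314] j6 eff 0.034 q6 -0.0026 F [-1.4 -7.5  5.9] t 18.98
```

```bash
python3 drive.py '[[0,0,0,0,0,0.02]]'|tail -1; python3 tq.py
```

```text
grip_force: 55.0
   yaw 1.9217 tau [-1.376  0.257  0.378] j6 eff 0.059 q6 0.0174 F [-1.1 -7.8  5.3] t 19.07
```

```bash
python3 drive.py '[[0,0,0,0,0,0.02]]'|tail -1; python3 tq.py
```

```text
grip_force: 55.0
   yaw 1.9018 tau [-1.366  0.23   0.367] j6 eff 0.085 q6 0.0373 F [-2.7 -7.1  6.2] t 19.15
```

The jaw is seating: j6 torque and wrist moment are both climbing. Two more small steps.

```bash
python3 drive.py '[[0,0,0,0,0,0.02]]'|tail -1; python3 tq.py; python3 drive.py '[[0,0,0,0,0,0.015]]'|tail -1; python3 tq.py
```

```text
grip_force: 55.0
   yaw 1.8819 tau [-1.396  0.244  0.463] j6 eff 0.111 q6 0.0573 F [-2.2 -8.2  6.6] t 19.23
grip_force: 55.0
   yaw 1.8669 tau [-1.41   0.297  0.504] j6 eff 0.276 q6 0.0723 F [-1.8 -8.   6.3] t 19.32
```

About 16 N at the jaw by both torque and angle, so it is snug. I'll release with a limited opening and rise.

```bash
python3 drive.py '[[0,0,0,0,0,0],[0,0,0,0,0,0],[0,0,0,0,0,0],[0,0,0,0,0,0],[0,0,0,0,0,0],[0,0,0,0,0,0],[0,0,0,0,0,0]]' 0.06; python3 tq.py
python3 drive.py '[[0,0,-0.02,0,0,0],[0,0,-0.03,0,0,0],[0,0,-0.03,0,0,0],[0,0,-0.03,0,0,0],[0,0,-0.03,0,0,0],[0,0,-0.03,0,0,0],[0,0,0,0,0,0]]'
python3 - <<'E'
from h import *; from cell import robot, cam
cr=(.4602,.2657,.4494)
for n in("scene","wrist","top"):
  C=cam.read_camera(n)
  for y in(-30,0,30):
    r=[]
    for x in range(-46,46,2):
        u,v=proj(C,place(cr,[[x,y,45]]))[0]; u,v=int(round(u)),int(round(v))
        if not(0<=u<640 and 0<=v<400): r.append("-"); continue
        p=C["image"][v,u].astype(int); r.append("R" if p[0]>1.6*p[1] and p[0]>130 else "r" if p[0]>1.6*p[1] else "#" if p.sum()<200 else ".")
    print(n,y,"".join(r))
# tray: compare blue pixels in the top view with the start
a=cv2.imread("pics/top0.png").astype(int)[:,:,::-1]; b=cam.read_camera("top")["image"].astype(int)
for im in(a,b):
    m=(im[...,2]>1.6*im[...,0])&(im[...,2]>90); m[:, :310]=0; m[:,385:]=0; m[:150]=0; m[250:]=0
    v,u=np.nonzero(m); print(len(u),u.mean().round(1),v.mean().round(1),u.min(),u.max(),v.min(),v.max())
E
```

```text
time: 19.9
tool_pos: [0.3922, 0.233, 0.2346]
tool_rot: [3.142, -0.0, 1.865]
contact_force: [0.1, 0.2, -0.1]
opening: 0.0603
grip_force: 0.0
   yaw 1.8649 tau [-0.083  0.028 -0.03 ] j6 eff -0.003 q6 0.0734 F [ 0.1  0.2 -0.1] t 19.9
time: 20.48
tool_pos: [0.393, 0.2333, 0.4102]
tool_rot: [3.131, -0.001, 1.865]
contact_force: [1.5, 0.2, 0.3]
opening: 0.0599
grip_force: 0.0
scene -30 ............RRRRRRRRRRRRRRRRRRRRRRRRRRRRR#....
scene 0 ...........RRRRRRRRRRRRRRRRRRRRRRRRRRRRRrr#..#
scene 30 ...........RRRRRRRRRRRRRRRRRRRRRRRRRRRRRR#...#
wrist -30 ...........RRRRRRRRRRRRRRRRRRRRRRRRRRRRRRr#...
wrist 0 ...........RRRRRRRRRRRRRRRRRRRRRRRRRRRRRRr###.
wrist 30 ..........rRRRRRRRRRRRRRRRRRRRRRRRRRRRRRRr#...
top -30 ..............................................
top 0 ..............................................
top 30 ..............................................
510 348.5 191.5 322 368 165 212
345 354.7 188.0 343 367 165 205
```

The row spans x −25 to +37 against the pour wall and lies straight across. A quick numeric check of the tray pose, then hand in.

Run:
```python
import cv2,numpy as np; from cell import robot, cam
a=cv2.imread("pics/scene0.png").astype(int)[:,:,::-1]; b=cam.read_camera("scene")["image"].astype(int)
for im in(a,b):
    m=(im[...,2]>1.6*im[...,0])&(im[...,2]>90); m[:, :300]=0; m[:,385:]=0; m[:160]=0; m[260:]=0
    v,u=np.nonzero(m); print(len(u),u.mean().round(1),v.mean().round(1),u.min(),u.max(),v.min(),v.max())
print(robot.observe()["time"]); print(robot.hand_in())
```

```text
861 341.6 205.3 320 362 183 229
1658 340.5 205.2 320 362 182 229
20.7333
the job is handed in; nothing more can be done
None
```

The job is handed in at about 21 s: all three cells lie side by side in the cradle, the jaw presses the row with an estimated 16 N, the empty tray stands upright back where it started, and the arm stayed clear of the phone, tub and bottle.

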